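# Set the stone-setting hammer to seven and open its air

## Robot

A 6-joint arm with a two-finger parallel gripper is mounted at the origin on the work surface. World frame = base frame: x ahead of the robot, y to its left, z up, the work surface at z = 0. Lengths are in m, angles in rad, forces in N, time in s.
With the tool pointing down it reaches from about 0.375 to 0.9 m from the base axis. Payload 3.1 kg.
Tool frame: the origin (TCP) lies midway between the tips of the shut fingers; the grasp point (between the pads) lies 19 mm behind it (pinch_z is the distance from the TCP to the grasp point, in m); y points along the fingers, z is the direction in which the jaws open and shut, and the axes are right-handed (so a half turn about y gives the same grasp; the last joint's range is limited). The gripper opens to 87 mm and grips with 3 to 60 N. Pads are 19 mm wide; open, the fingers measure 117 mm over their backs; the gripper's body (75 mm by 190 mm) begins 51 mm behind the grasp point.
Start: joints at [1.083, 0.527, 1.433, -0, 1.181, -0.178], TCP at [0.19, 0.595, 0.223] pointing down, gripper open.
Joint ranges: [-3.08, 3.08], [-0.75, 2.2], [0.22, 2.44], [-1.43, 4.57], [0, 2.65], [-2.85, 2.85]. Speed limits (rad/s): [2.79, 2.79, 3.14, 3.14, 3.14, 3.14].

## Interface

Orientations are given as a unit quaternion [x, y, z, w].
In Python, from rig import * gives the robot as it stands.
- The arm moves only by the tool drive_tool, never from a script. Its argument "plan" is a list of rows, each a list of 7 numbers: the shift along the tool's x, y, z in mm, then the turn, a rotation vector about the tool's x, y, z in degrees, then the finger opening in mm, from 0 to 87. A call has 1 to 10 rows; each row is the pose to reach, as a shift and turn from the pose commanded when the call began, along the tool's axes at that moment; what a row does not reach only later rows make up. A row lasts 1/10 s, in which the tool goes at most 50 mm and 8.59 degrees, less where a joint would pass 70% of its speed; a pose out of reach is approached as far as the arm can. A call with a gripper value outside its range is refused whole. The fingers move at their own pace and stop on an object; "newtons" is the grip in N (left out, the last holds). Time passes only in rows, so rows that repeat a pose let the fingers close. It gives the time, the measured TCP pose, the force and the opening at its end, in the units of the state.
- get_obs(): the state, without advancing time (a new reading comes with each control period).
- camera(name): name is "scene" or "top"; returns the picture (480x640x3 uint8, blue, green, red); there is no depth.
- get_calibration(name): a dict with "fx", "fy", "cx", "cy" (pixels), "origin" and "rotation" of the camera in the world. Camera axes: x right, y down, z forward; pixel columns grow to the right and rows downward; lengths in m; the calibration is good to about 2 mm. A picture is of the moment at which its call begins. get_calibration takes no time and is no camera call.
- hand_in(): hands the job in, once; it reports no verdict.
Trained networks look in the newest picture that a camera, given by its name, has taken for a name from the list of things; names that differ only in an ending like _2 or _b are one class to them, and where a whole thing is asked for, a point or a joint stands for the part that bears it (a point fixed in the world has none). Each returns a list of dicts, best first, with "conf" (0 to 1); they miss things now and then, are a little off and sometimes report something else, mostly with a low value. They report only what shows in the picture. A call takes as long as a camera call.
- spot_in(camera, target): "location" ([column, row] in pixels, amid what is visible of it).
- mark_of(camera, target): "location" ([column, row] in pixels: a listed point, or the origin of a listed thing).
The state is a dict: "time": time; "q": joint angles; "joint_velocities": joint speeds; "joint_torque": joint torques, N m; "position": TCP position; "tool_rot": TCP orientation; "ft_force": force on the tool from outside, world axes, zero at the start; "moment": the same for the moment, N m; "grip_width": finger opening in m.
Only numpy, scipy, OpenCV 4.12 (cv2) and the standard library are available. Lean on these libraries where they do the work, as an engineer would, in place of code of your own. Each camera call takes 0.05 s, during which the arm holds its last target. There are 200 camera calls.

## Task

Set the hammer stand for the next job: press the knurled sleeve down and turn it clockwise to value 7 (the seven pips), and let it spring fully back up so that it locks there. Only then push the air-valve lever all the way over, away from its starting side; leave the mug, the bur stand and the jar where they are.

Things in the scene. Friction and masses are not known exactly. Their poses are not given: they have to be found in the camera images.
- stand: Steel stand of a stone-setting hammer, fixed to the bench. Origin: centre of the underside of its foot plate (190 mm along x, 130 mm along y, 12 mm thick, with a 100 mm wide tongue towards +y under the air valve). z up; the hammer leans to the stand's -x, 35 degrees from vertical. Two cheek plates up to 105 mm high clamp its barrel.
- unit: The fixed, inclined hammer. Origin: centre of the upper face of its aluminium scale disc (116 mm wide, 13 mm thick), 155 mm above the bench. z: the sleeve's axis, upwards; x: up the disc's slope; y: the stand's y. Values 0 to 8 lie 30 to 55 mm from the axis: a bar for 0, then groups of 1 to 8 black pips. Value n is at angle 120 - 30 n degrees from x towards y. Barrel below: 46 mm wide.
- sleeve_grip (a point): Grip point on the axis of the knurled steel sleeve, 45 mm above the disc when the sleeve is up. The sleeve is a round cylinder 44 mm in diameter, from 9 to 69 mm above the disc (a 20 mm cap in its middle stands 4 mm higher); a pointer tongue at its foot reaches 31 mm from the axis. It turns only while pressed down.
- sleeve_mark (a point): The tip of the sleeve's pointer, 31 mm from the axis, 11 mm above the disc when up. A bright line 5 mm wide runs from it up the side and over the top of the sleeve. It points at the value that is set; at value 7 it points along the stand's -y, straight away from the air valve, at value 4 up the disc's slope.
- sleeve (a joint): The sleeve's angle in rad: 0 at value 0, growing clockwise seen from above, 0.5236 (30 degrees) a value, so 3.665 at value 7; stops beyond 0 and 8. A click is felt at every value (about 0.1 N m).
- press (a joint): How far the sleeve is pressed down its axis in m: 0 fully up, 0.008 at the stop. A spring pushes it up with 6 N at 0 and 12 N at the stop. Above 0.006 it turns, with clicks; below, a key locks it. Let go near a value it springs up and locks; let go right between two values it may stay down.
- valve (a joint): The air valve's lever in rad: 0 shut, leaning to the stand's -x; 1.0 fully over to the stand's +x, open. It stays where it is left and needs about 1 N at the tip.
- valve_tip (a point): Centre of the black ball (26 mm wide) at the end of the valve's lever, a 10 mm rod, 90 mm from its pivot to the ball; the pivot is 34 mm above the bench at stand x -20 mm, y 165 mm, its axis the stand's y. The brass valve block below is 70 x 50 x 25 mm, on the foot plate.
- mug: A green mug, 84 mm wide, 105 mm high, near the stand's right (-y) side. Origin: centre of its underside.
- burs: A stepped blue round stand full of burs, 120 mm in diameter, 100 mm high with the burs, behind the hammer stand. Origin: centre of its underside.
- jar: A glass jar with a steel lid, 64 mm wide, 70 mm high, behind the hammer stand. Origin: centre of its underside.

How it is judged:
By the outcome, as a careful person would: the job done as asked, in the order asked, and still so for the second after the job is handed in, with the robot touching nothing.
It also fails if it takes over 61 s, if anything falls off the work surface, if the arm or the gripper's body presses on something with over 40 N, if the wrist force passes 120 N, or if a joint passes its speed limit or range.

## Working session

There is one attempt and no reset: what is moved stays moved. The work goes in short steps, Python scripts to look and compute and a tool call to move; the robot and the scene stay as the last step left them, time stands still between calls to the robot, and variables do not carry over. Pictures are saved under pics/ and viewed, about 8 in all and at most 12, crops included, and the job is handed in when it is done.

Besides the shell and the picture viewer there is one more tool, called as name([rows], argument=value, ...), one row to a line, values as JSON. drive_tool: Moves the arm, as the interface text tells. Its arguments: {"type":"object","properties":{"plan":{"type":"array","items":{"type":"array","items":{"type":"number"}}},"newtons":{"type":"number"}},"required":["plan"]}

```bash
mkdir -p pics; ls; cat > h.py <<'E'
from rig import *
import numpy as np, cv2
from scipy.spatial.transform import Rotation as R
E
python3 - <<'E'
from h import *
o=get_obs(); print(o)
for c in ("scene","top"):
    im=camera(c); cv2.imwrite(f"pics/{c}0.png",im)
    k=get_calibration(c); print(k)
    for t in ("stand","unit","sleeve_grip","sleeve_mark","valve_tip","mug","burs","jar"):
        print(c,t,[(np.round(d["location"]).tolist(),round(d["conf"],2)) for d in mark_of(c,t)[:2]])
E
```

```text
pics
{'time': 0.0, 'q': array([ 1.08349563e+00,  5.28463471e-01,  1.43386741e+00,  1.59191291e-07,
        1.18140042e+00, -1.78483386e-01]), 'joint_velocities': array([ 0.00134418, -0.00112395, -0.00087026,  0.00080846, -0.00038641,
        0.00028582]), 'joint_torque': array([-5.08240137e-04, -4.40038919e+01, -1.76590616e+01,  6.30507711e-02,
        5.83431136e-02, -1.88782205e-04]), 'position': array([0.18957904, 0.5948031 , 0.22158439]), 'tool_rot': array([ 0.69940828, -0.10899716,  0.10850289, -0.69797908]), 'ft_force': array([ 0.23564784, -0.21372716, -0.46960901]), 'moment': array([0.02313424, 0.02966618, 0.06472247]), 'grip_width': 0.08676036762360767}
{'fx': 542.5072495754729, 'fy': 542.5072495754729, 'cx': 320.10957472812754, 'cy': 232.57960164552105, 'origin': array([1.0710832 , 0.55818486, 0.72388   ]), 'rotation': array([ 0.25720556,  0.8586346 , -0.42109468, -0.13882074])}
scene stand [([360.0, 314.0], 0.73)]
scene unit [([382.0, 243.0], 0.56), ([304.0, 247.0], 0.47)]
scene sleeve_grip [([395.0, 223.0], 0.68)]
scene sleeve_mark [([377.0, 241.0], 0.81)]
scene valve_tip [([456.0, 324.0], 0.58)]
scene mug [([304.0, 245.0], 0.69)]
scene burs [([261.0, 292.0], 0.57)]
scene jar [([314.0, 385.0], 0.73), ([396.0, 225.0], 0.15)]
{'fx': 465.9315818368005, 'fy': 465.9315818368005, 'cx': 322.9318921722139, 'cy': 237.33696413718846, 'origin': array([ 0.51312542, -0.07753788,  0.84185077]), 'rotation': array([-0.70211803,  0.70780096, -0.04653457,  0.06231053])}
top stand [([277.0, 258.0], 0.82), ([224.0, 174.0], 0.6)]
top unit [([259.0, 260.0], 0.77)]
top sleeve_grip [([224.0, 174.0], 0.26)]
top sleeve_mark [([247.0, 248.0], 0.64), ([277.0, 257.0], 0.34)]
top valve_tip [([152.0, 273.0], 0.91)]
top mug [([396.0, 264.0], 0.82)]
top burs [([363.0, 192.0], 0.85)]
top jar [([224.0, 176.0], 0.73)]
```

View pics/scene0.png

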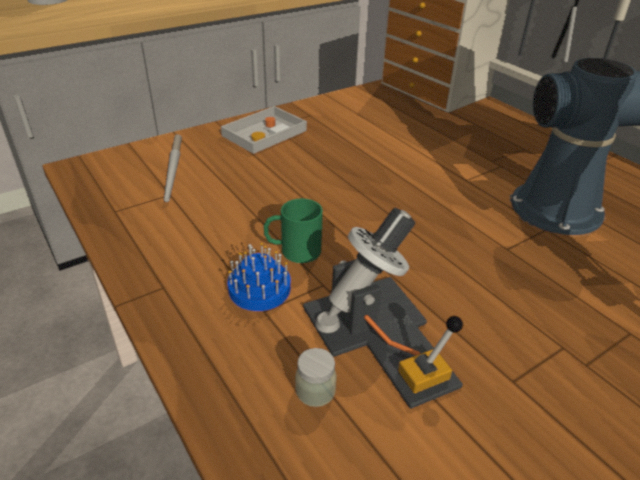

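View pics/top0.png

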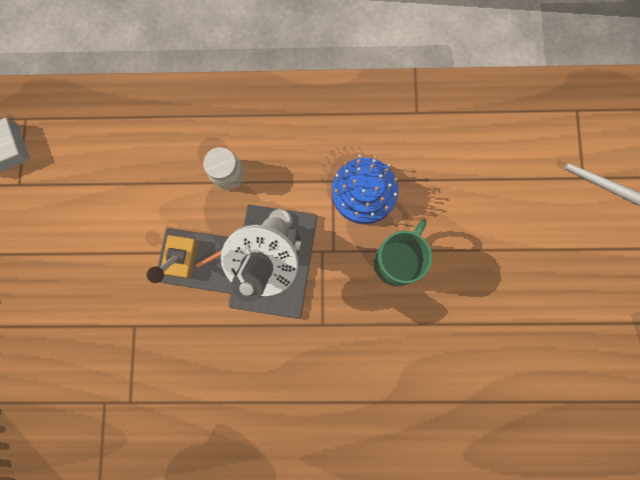

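```bash
cat >> h.py <<'E'
K={c:get_calibration(c) for c in ("scene","top")}
def proj(c,P):
    k=K[c]; p=(np.atleast_2d(P)-k["origin"])@R.from_quat(k["rotation"]).as_matrix()
    return np.c_[k["fx"]*p[:,0]/p[:,2]+k["cx"],k["fy"]*p[:,1]/p[:,2]+k["cy"]]
a=np.deg2rad(35)
UR=np.array([[np.cos(a),0,-np.sin(a)],[0,1,0],[np.sin(a),0,np.cos(a)]])
def s2w(p,P):
    c,s=np.cos(p[2]),np.sin(p[2]); return np.atleast_2d(P)@np.array([[c,s,0],[-s,c,0],[0,0,1]])+[p[0],p[1],0]
def u2s(p,U): return np.atleast_2d(U)@UR.T+[p[3],0,.155]
def u2w(p,U): return s2w(p,u2s(p,U))
def mk(n,r=.031,z=.011):
    t=np.deg2rad(120-30*n); return [r*np.cos(t),r*np.sin(t),z]
def vt(q):  # q 0..1: lever, symmetric about vertical assumed
    t=q-.5; return [-.02+.09*np.sin(t),.165,.034+.09*np.cos(t)]
E
python3 - <<'E'
from h import *
from scipy.optimize import least_squares
# valve block and foot plate seen by eye in the pictures
obs=[("scene","s",[0,0,0],(360,314)),("top","s",[0,0,0],(277,258)),
("scene","u",[0,0,0],(382,246)),("top","u",[0,0,0],(259,260)),
("scene","u",[0,0,.045],(395,223)),("scene","s",vt(0),(455,324)),("top","s",vt(0),(153,274)),
("top","s",[-.095,-.065,.012],(302,317)),("top","s",[.095,-.065,.012],(316,214)),("top","s",[-.095,.065,.012],(230,306)),("top","u",[0,0,.073],(246,290)),("scene","u",[0,0,.073],(402,213))]
def f(p): return np.concatenate([proj(c,s2w(p,P) if k=="s" else u2w(p,P))[0]-o for c,k,P,o in obs])
r=least_squares(f,[.47,.0,-.2,0],loss="soft_l1",f_scale=3)
p=r.x; print(p,np.rad2deg(p[2])); print(f(p).reshape(-1,2).round(1).tolist())
np.save("p.npy",p)
for c in ("scene","top"):
    im=cv2.imread(f"pics/{c}0.png"); 
    S=5; x,y=(310,180) if c=="scene" else (200,205); w,h=(140,110)
    x,y=(330,190) if c=="scene" else (205,210)
    w,h=(90,100) if c=="scene" else (120,110)
    im=cv2.resize(im[y:y+h,x:x+w],None,fx=S,fy=S,interpolation=cv2.INTER_CUBIC)
    for n in range(9):
        q=(proj(c,u2w(p,mk(n,.052,0)))[0]-[x,y]+.5)*S
        cv2.putText(im,str(n),tuple(q.astype(int)),0,.6,(0,0,255),2)
    for z in(.009,.069):
        t=np.linspace(0,6.28,40); q=(proj(c,u2w(p,np.c_[.022*np.cos(t),.022*np.sin(t),0*t+z]))-[x,y]+.5)*S
        cv2.polylines(im,[q.astype(int)],True,(0,255,255),1)
    cv2.imwrite(f"pics/{c}_c.png",im)
A=cv2.imread("pics/scene_c.png");B=cv2.imread("pics/top_c.png")
h=max(A.shape[0],B.shape[0]);pad=lambda I:cv2.copyMakeBorder(I,0,h-I.shape[0],0,0,0)
im=np.hstack([pad(A),pad(B)]);im=cv2.resize(im,None,fx=.76,fy=.76,interpolation=cv2.INTER_AREA);cv2.imwrite("pics/both.png",im);print(im.shape)
g=u2w(p,[0,0,.045]);ax=s2w([0,0,p[2]],UR[:,2]);print("grip",g,"axis",ax)
o=get_obs();T=R.from_quat(o["tool_rot"]).as_matrix();print(T)
for n in("mug","burs","jar"):pass
E
```

```text
[ 0.60483868  0.02916747 -0.15727707 -0.02235551] -9.011312566248506
[[1.1, 1.5], [-2.4, 1.1], [-2.9, 0.8], [-0.0, 2.7], [-0.4, 2.5], [-1.4, -0.5], [3.0, 1.4], [-0.9, -0.0], [1.6, -1.8], [-1.3, -0.3], [0.6, -1.1], [2.5, -1.1]]
(418, 798, 3)
grip [[0.55726673 0.03671176 0.19186184]] axis [[-0.56649703  0.08983897  0.81915204]]
[[ 9.52708050e-01  3.42187894e-05  3.03887100e-01]
 [-3.03887102e-01  7.90972111e-05  9.52708047e-01]
 [ 8.56389391e-06 -9.99999996e-01  8.57551986e-05]]
```

View pics/both.png

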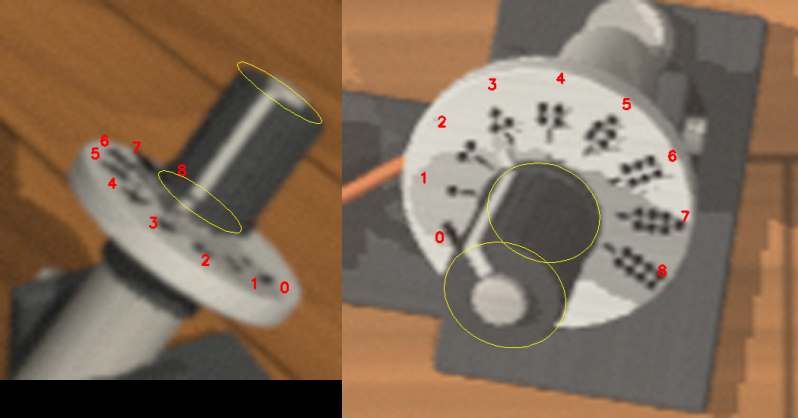

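```bash
python3 - <<'E'
from h import *
p=np.load("p.npy")
for c in("scene","top"):
  d=mark_of(c,"sleeve_mark");print(c,[(np.round(x["location"],1),round(x["conf"],2)) for x in d[:2]])
  for n in(1,1.5,2,2.5,3,3.5,4): print(n,"tip",proj(c,u2w(p,mk(n)))[0].round(1),"rim",proj(c,u2w(p,mk(n,.022,.069)))[0].round(1),"foot",proj(c,u2w(p,mk(n,.022,.011)))[0].round(1))
E
```

```text
scene [(array([377.3, 241.2]), 0.81)]
1 tip [392.5 252.5] rim [410.4 221.2] foot [389.6 249.3]
1.5 tip [388.9 250.9] rim [407.9 220. ] foot [387.1 248.2]
2 tip [384.9 248.7] rim [405.1 218.3] foot [384.3 246.6]
2.5 tip [380.8 246. ] rim [402.1 216.3] foot [381.4 244.7]
3 tip [376.8 243. ] rim [399.2 214.2] foot [378.6 242.6]
3.5 tip [373.3 239.9] rim [396.6 212.1] foot [376.1 240.4]
4 tip [370.4 236.9] rim [394.5 210.1] foot [374.1 238.3]
top [(array([246.7, 247.5]), 0.64), (array([277.1, 256.6]), 0.34)]
1 tip [236.5 263.2] rim [231.4 284.9] foot [242.5 264.1]
1.5 tip [237.4 258.5] rim [232.1 281.4] foot [243.2 260.8]
2 tip [239.6 254.4] rim [233.8 278.3] foot [244.8 257.9]
2.5 tip [243.1 251. ] rim [236.4 275.8] foot [247.3 255.5]
3 tip [247.6 248.7] rim [239.8 274.1] foot [250.4 253.8]
3.5 tip [252.8 247.5] rim [243.8 273.3] foot [254.1 253.1]
4 tip [258.3 247.7] rim [248.  273.5] foot [258.  253.2]
```

```bash
cat >> h.py <<'E'
def target(p,U,phi):
    M=np.array([[np.cos(p[2]),-np.sin(p[2]),0],[np.sin(p[2]),np.cos(p[2]),0],[0,0,1]])@UR
    t=np.deg2rad(phi); z=M@[np.cos(t),np.sin(t),0]; y=-M[:,2]
    return u2w(p,U)[0],np.c_[np.cross(y,z),y,z]
def rel(P,Q,o=None):
    o=o or get_obs(); T=R.from_quat(o["tool_rot"]).as_matrix()
    print("t",round(o["time"],2),"shift",((P-o["position"])@T*1e3).round(1).tolist(),"rot",np.rad2deg(R.from_matrix(T.T@Q).as_rotvec()).round(1).tolist(),"q",o["q"].round(2).tolist())
E
python3 -c "
from h import *
p=np.load('p.npy');P,Q=target(p,[0,0,.14],60);print(P);rel(P,Q)"
```

```text
[0.50344951 0.04524646 0.26968129]
t 1.0 shift [465.9, -47.1, -428.9] rot [11.7, 20.6, -33.2] q [1.08, 0.53, 1.43, 0.0, 1.18, -0.18]
```

drive_tool([
  [20,-50,-20,0,0,0,87],
  [60,-90,-50,2,3,-5,87],
  [466,-60,-429,11.7,20.6,-33.2,87],
  [466,-60,-429,11.7,20.6,-33.2,87],
  [466,-60,-429,11.7,20.6,-33.2,87],
  [466,-60,-429,11.7,20.6,-33.2,87],
  [466,-60,-429,11.7,20.6,-33.2,87],
  [466,-60,-429,11.7,20.6,-33.2,87],
  [466,-60,-429,11.7,20.6,-33.2,87],
  [466,-60,-429,11.7,20.6,-33.2,87],
], newtons=30)

```text
time: 2.0
position: [0.4198, 0.1931, 0.2879]
tool_rot: [-0.596, 0.015, -0.434, 0.675]
ft_force: [0.1, 1.5, -1.0]
grip_width: 0.087
```

```bash
python3 -c "
from h import *
p=np.load('p.npy');P,Q=target(p,[0,0,.14],60);print(get_obs()['position'],get_obs()['ft_force']);rel(P,Q)"
```

```text
[0.41981095 0.19305307 0.28793033] [ 0.07257909  1.52357995 -0.98185058]
t 2.0 shift [132.3, 75.4, -77.4] rot [-0.2, 0.1, 0.0] q [0.39, 0.1, 2.09, -0.67, 0.5, 0.01]
```

drive_tool([
  [40,20,-25,0,0,0,87],
  [85,45,-50,0,0,0,87],
  [132,75,-77,0,0,0,87],
  [132,75,-77,0,0,0,87],
  [132,75,-77,0,0,0,87],
  [132,75,-77,0,0,0,87],
])

```text
time: 2.6
position: [0.5035, 0.045, 0.2696]
tool_rot: [-0.597, 0.017, -0.435, 0.674]
ft_force: [-0.6, 0.5, -1.2]
grip_width: 0.087
```

```bash
python3 -c "
from h import *
p=np.load('p.npy');P,Q=target(p,[0,0,.14],60);rel(P,Q);print(get_obs()['position'])
A=camera('scene');B=camera('top')
ims=[]
for c,I,(x,y) in(('scene',A,(330,130)),('top',B,(200,170))):
    I=cv2.resize(I[y:y+150,x:x+130],None,fx=3,fy=3,interpolation=cv2.INTER_CUBIC);
    o=get_obs()
    for q in proj(c,[o['position'],u2w(p,[0,0,.073])[0],u2w(p,[0,0,.14])[0]]): cv2.circle(I,tuple(((q-[x,y])*3).astype(int)),3,(0,0,255),-1)
    ims.append(I)
cv2.imwrite('pics/pre.png',np.hstack(ims))
"
```

```text
t 2.6 shift [-0.1, -0.1, 0.2] rot [0.0, -0.2, 0.1] q [-0.12, 0.15, 2.1, -0.09, 0.28, -0.93]
[0.50347129 0.04496522 0.26956258]
```

View pics/pre.png

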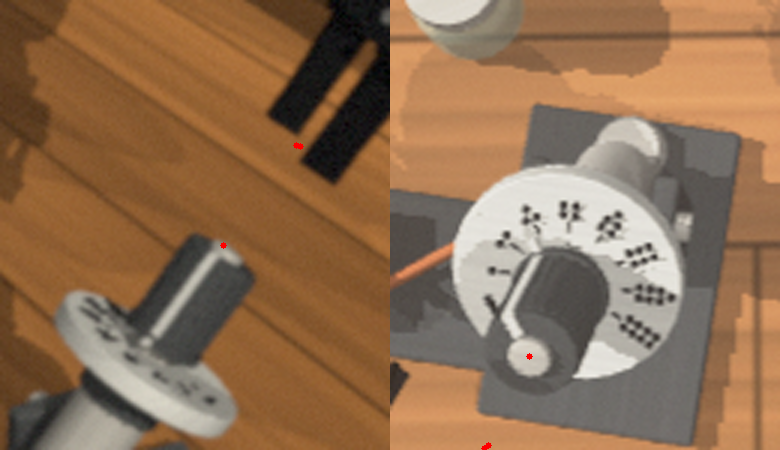

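drive_tool([
  [0,25,0,0,0,0,87],
  [0,50,0,0,0,0,87],
  [0,75,0,0,0,0,87],
  [0,90,0,0,0,0,87],
  [0,105,0,0,0,0,87],
  [0,114,0,0,0,0,87],
  [0,114,0,0,0,0,87],
])

```text
time: 3.4
position: [0.5668, 0.0382, 0.1753]
tool_rot: [-0.597, 0.015, -0.432, 0.675]
ft_force: [-0.9, 0.5, -0.0]
grip_width: 0.0867
```

```bash
python3 -c "
from h import *
p=np.load('p.npy');P,Q=target(p,[0,0,.026],60);rel(P,Q);o=get_obs();print(o['position'],o['ft_force'])
A=camera('scene');B=camera('top')
ims=[]
for c,I,(x,y) in(('scene',A,(330,150)),('top',B,(200,190))):
    I=cv2.resize(I[y:y+130,x:x+130],None,fx=3,fy=3,interpolation=cv2.INTER_CUBIC);
    ims.append(I)
cv2.imwrite('pics/down.png',np.hstack(ims))
"
```

```text
t 3.4 shift [3.2, 0.1, -1.6] rot [-0.1, 0.2, -0.1] q [-0.12, 0.43, 2.08, -0.71, 0.03, -0.31]
[0.56680386 0.03822149 0.17525312] [-0.89487592  0.47374332 -0.03269506]
```

View pics/down.png

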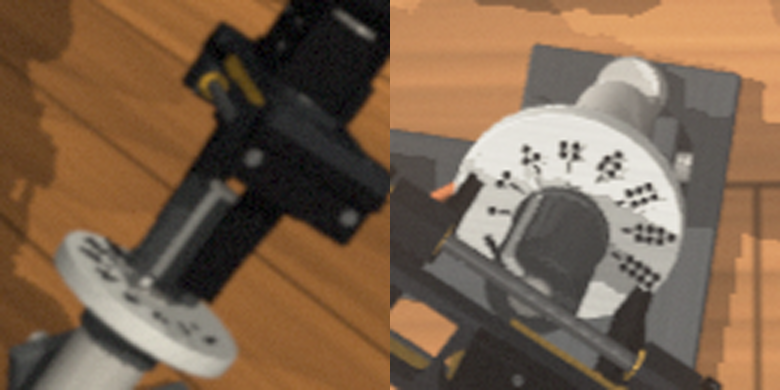

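```bash
cat >> h.py <<'E'
def target2(p,zg,phi,tilt=32,dx=0,dy=0):
    b=np.deg2rad(tilt);t=np.deg2rad(phi)
    M=np.array([[np.cos(p[2]),-np.sin(p[2]),0],[np.sin(p[2]),np.cos(p[2]),0],[0,0,1]])@np.array([[np.cos(b),0,-np.sin(b)],[0,1,0],[np.sin(b),0,np.cos(b)]])
    z=M@[np.cos(t),np.sin(t),0]; y=-M[:,2]
    return u2w(p,[dx,dy,zg])[0]+.019*y,np.c_[np.cross(y,z),y,z]
E
python3 -c "
from h import *
p=np.load('p.npy')
for z,phi in((.06,60),(.053,60),(.053,150)): rel(*target2(p,z,phi))"
```

```text
t 3.5 shift [1.9, -14.1, -2.0] rot [-1.6, 0.1, 2.5] q [-0.12, 0.43, 2.08, -0.71, 0.03, -0.31]
t 3.5 shift [1.9, -7.1, -2.0] rot [-1.6, 0.1, 2.5] q [-0.12, 0.43, 2.08, -0.71, 0.03, -0.31]
t 3.5 shift [1.9, -7.1, -2.0] rot [0.7, -89.8, 3.2] q [-0.12, 0.43, 2.08, -0.71, 0.03, -0.31]
```

drive_tool([
  [2,-7,-2,-1.6,0,2.5,87],
  [2,-7,-2,-1.6,0,2.5,87],
  [2,-7,-2,-1.6,0,2.5,87],
])

```text
time: 3.8
position: [0.563, 0.0357, 0.1833]
tool_rot: [-0.605, 0.035, -0.419, 0.676]
ft_force: [0.0, -0.6, 0.8]
grip_width: 0.0871
```

```bash
python3 -c "
from h import *
p=np.load('p.npy')
for z,phi in((.053,60),(.053,150)): rel(*target2(p,z,phi))"
```

```text
t 3.8 shift [-0.8, 0.6, -0.3] rot [-0.1, 0.0, 0.0] q [-0.13, 0.4, 2.05, -0.12, 0.14, -0.9]
t 3.8 shift [-0.8, 0.6, -0.3] rot [-0.0, -90.0, 0.1] q [-0.13, 0.4, 2.05, -0.12, 0.14, -0.9]
```

drive_tool([
  [0,0,0,0,0,0,40],
  [0,0,0,0,0,0,40],
  [0,0,0,0,0,0,40],
  [0,0,0,0,0,0,40],
  [0,0,0,0,0,0,40],
  [0,0,0,0,0,0,40],
  [0,0,0,0,0,0,40],
  [0,0,0,0,0,0,40],
], newtons=30)

```text
time: 4.6
position: [0.5648, 0.0355, 0.183]
tool_rot: [-0.605, 0.033, -0.419, 0.676]
ft_force: [2.6, 6.9, -0.7]
grip_width: 0.0436
```

```bash
cat >> h.py <<'E'
def st():
    o=get_obs();T=R.from_quat(o["tool_rot"]).as_matrix()
    print("Ftool",(o["ft_force"]@T).round(1),"Mtool",(o["moment"]@T).round(2),"w",round(o["grip_width"]*1e3,1))
E
python3 -c "
from h import *
p=np.load('p.npy')
rel(*target2(p,.053,60));st()"
```

```text
t 4.6 shift [-1.9, -0.5, -1.1] rot [-0.1, 0.1, 0.2] q [-0.13, 0.4, 2.05, -0.13, 0.13, -0.89]
Ftool [-2.8  1.4  6.7] Mtool [ 1.05 -0.11  0.64] w 43.6
```

drive_tool([
  [0,0,1,0,0,0,40],
  [0,3,1,0,0,0,40],
  [0,6,1,0,0,0,40],
  [0,9,1,0,0,0,40],
  [0,9,1,0,0,0,40],
  [0,9,1,0,0,0,40],
])

```text
time: 5.2
position: [0.5693, 0.0349, 0.1764]
tool_rot: [-0.605, 0.033, -0.42, 0.676]
ft_force: [-4.3, 2.7, 10.6]
grip_width: 0.0433
```

```bash
python3 -c "
from h import *
p=np.load('p.npy')
rel(*target2(p,.053,60));st()"
```

```text
t 5.2 shift [-2.1, -8.5, -1.4] rot [-0.1, 0.1, 0.3] q [-0.12, 0.42, 2.04, -0.15, 0.12, -0.87]
Ftool [  0.5 -11.5   2.6] Mtool [ 0.43 -0.09  0.28] w 43.3
```

drive_tool([
  [0,0.6,0,0,0,0,40],
  [0,0.6,0,0,6,0,40],
  [0,0.6,0,0,13,0,40],
  [0,0.6,0,0,20,0,40],
  [0,0.6,0,0,27,0,40],
  [0,0.6,0,0,34,0,40],
  [0,0.6,0,0,41,0,40],
  [0,0.6,0,0,48,0,40],
  [0,0.6,0,0,54,0,40],
  [0,0.6,0,0,60,0,40],
])

```text
time: 6.2
position: [0.5676, 0.0339, 0.1751]
tool_rot: [0.314, -0.369, 0.666, -0.567]
ft_force: [-9.5, -6.2, 10.1]
grip_width: 0.0436
```

```bash
python3 -c "
from h import *
p=np.load('p.npy')
rel(*target2(p,.053,0));st()
for c in('scene','top'):
  camera(c);d=mark_of(c,'sleeve_mark');print(c,[(np.round(x['location'],1),round(x['conf'],2)) for x in d[:2]])
  for n in(3,4,5,6): print(n,'tip',proj(c,u2w(p,mk(n,.031,.003)))[0].round(1))
"
```

```text
t 6.2 shift [-1.1, -8.9, -0.6] rot [-0.0, -0.2, 0.1] q [-0.13, 0.42, 2.04, -0.16, 0.12, 0.19]
Ftool [  7.6 -13.1  -1.7] Mtool [ 0.17 -0.31 -1.05] w 43.6
scene [(array([367.2, 237. ]), 0.64), (array([312.5, 388.5]), 0.55)]
3 tip [374.  246.8]
4 tip [367.6 240.8]
5 tip [364.8 236.1]
6 tip [366.1 234. ]
top []
3 tip [249.  246.1]
4 tip [259.6 245.2]
5 tip [269.9 249.3]
6 tip [277.1 257.2]
```

drive_tool([
  [0.7,0,0,0,6,0,40],
  [0.7,0,0,0,13,0,40],
  [0.7,0,0,0,20,0,40],
  [0.7,0,0,0,27,0,40],
  [0.7,0,0,0,34,0,40],
  [0.7,0,0,0,41,0,40],
  [0.7,0,0,0,48,0,40],
  [0.7,0,0,0,54,0,40],
  [0.7,0,0,0,60,0,40],
  [0.7,0,0,0,60,0,40],
])

```text
time: 7.4
position: [0.5652, 0.0351, 0.1732]
tool_rot: [-0.058, -0.604, 0.734, -0.306]
ft_force: [-9.6, 5.6, 8.3]
grip_width: 0.0436
```

```bash
python3 -c "
from h import *
p=np.load('p.npy')
rel(*target2(p,.053,-60));st()
for c in('scene','top'):
  im=camera(c);d=mark_of(c,'sleeve_mark');print(c,[(np.round(x['location'],1),round(x['conf'],2)) for x in d[:2]])
  x,y=((330,160) if c=='scene' else (200,190))
  I=cv2.resize(im[y:y+120,x:x+130],None,fx=3,fy=3,interpolation=cv2.INTER_CUBIC)
  A=I if c=='scene' else np.hstack([A,I])
  for n in(5,6,7,8): print(n,'tip',proj(c,u2w(p,mk(n,.031,.003)))[0].round(1))
cv2.imwrite('pics/turned.png',A)
"
```

```text
t 7.4 shift [-2.4, -9.1, 1.0] rot [0.1, 0.0, 0.3] q [-0.13, 0.42, 2.05, -0.15, 0.12, 1.22]
Ftool [  1.8 -12.5  -5.7] Mtool [-1.17 -0.12 -0.33] w 43.6
scene [(array([371.7, 237.9]), 0.9)]
5 tip [364.8 236.1]
6 tip [366.1 234. ]
7 tip [371.1 235. ]
8 tip [378.3 238.6]
top [(array([278.3, 268. ]), 0.76)]
5 tip [269.9 249.3]
6 tip [277.1 257.2]
7 tip [279.2 266.8]
8 tip [275.7 275.3]
```

View pics/turned.png

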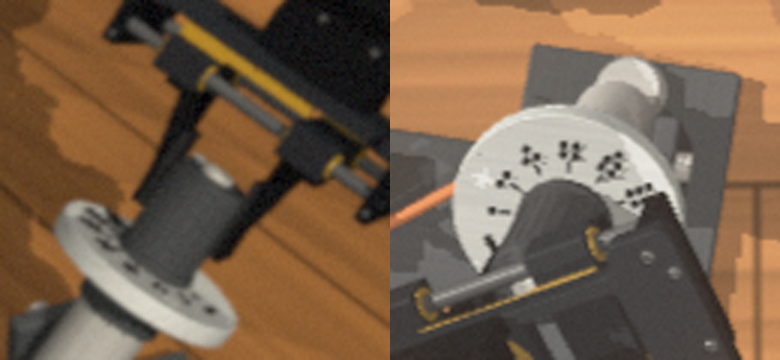

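drive_tool([
  [0,-3,0,0,0,0,40],
  [0,-6,0,0,0,0,40],
  [0,-9,0,0,0,0,40],
  [0,-9,0,0,0,0,40],
])

```text
time: 8.0
position: [0.5605, 0.0359, 0.1799]
tool_rot: [-0.056, -0.604, 0.734, -0.306]
ft_force: [-3.8, 6.3, -0.2]
grip_width: 0.0435
```

```bash
python3 -c "
from h import *
p=np.load('p.npy')
rel(*target2(p,.053,-60));st()"
```

```text
t 8.0 shift [-2.8, -1.0, 1.3] rot [0.1, 0.2, 0.4] q [-0.12, 0.4, 2.05, -0.13, 0.14, 1.2]
Ftool [ 0.8 -2.4 -7. ] Mtool [-1.21 -0.5  -0.29] w 43.5
```

drive_tool([
  [0,0,0,0,0,0,87],
  [0,0,0,0,0,0,87],
  [0,0,0,0,0,0,87],
  [0,0,0,0,0,0,87],
  [0,0,0,0,0,0,87],
  [0,-10,0,0,0,0,87],
  [0,-40,0,0,0,0,87],
  [0,-80,0,0,0,0,87],
  [0,-120,0,0,0,0,87],
  [0,-150,0,0,0,0,87],
])

```text
time: 9.0
position: [0.4841, 0.0477, 0.3113]
tool_rot: [-0.061, -0.602, 0.734, -0.308]
ft_force: [0.9, -0.4, 0.9]
grip_width: 0.0871
```

```bash
python3 -c "
from h import *
p=np.load('p.npy')
o=get_obs();print(o['position'],o['q'].round(2))
for c in('scene','top'):
  im=camera(c);d=mark_of(c,'sleeve_mark');print(c,[(np.round(x['location'],1),round(x['conf'],2)) for x in d[:2]])
  d=mark_of(c,'valve_tip');print(c,'valve',[(np.round(x['location'],1),round(x['conf'],2)) for x in d[:2]],proj(c,s2w(p,[vt(0),vt(1)])))
  x,y=((330,160) if c=='scene' else (200,190))
  I=cv2.resize(im[y:y+120,x:x+130],None,fx=3,fy=3,interpolation=cv2.INTER_CUBIC)
  A=I if c=='scene' else np.hstack([A,I])
  for n in(6,7,8): print(n,'up',proj(c,u2w(p,mk(n)))[0].round(1),'down',proj(c,u2w(p,mk(n,.031,.003)))[0].round(1))
cv2.imwrite('pics/rel.png',A)
"
```

```text
[0.48408537 0.04765727 0.31133604] [-0.12  0.05  2.04 -0.05  0.5   1.12]
scene [(array([375.3, 229.9]), 0.81)]
scene valve [(array([453.8, 325. ]), 0.74), (array([306.1, 247.9]), 0.5)] [[453.59416151 323.49959491]
 [405.64828232 340.93970957]]
6 up [368.8 230.3] down [366.1 234. ]
7 up [373.7 231.3] down [371.1 235. ]
8 up [380.9 235. ] down [378.3 238.6]
top [(array([273.8, 269.8]), 0.78)]
top valve [(array([152.4, 272.6]), 0.71), (array([246.3, 277.7]), 0.5)] [[156.00848083 275.37928079]
 [166.95606096 222.14127326]]
6 up [276.  259.8] down [277.1 257.2]
7 up [278.1 269.5] down [279.2 266.8]
8 up [274.6 278. ] down [275.7 275.3]
```

View pics/rel.png

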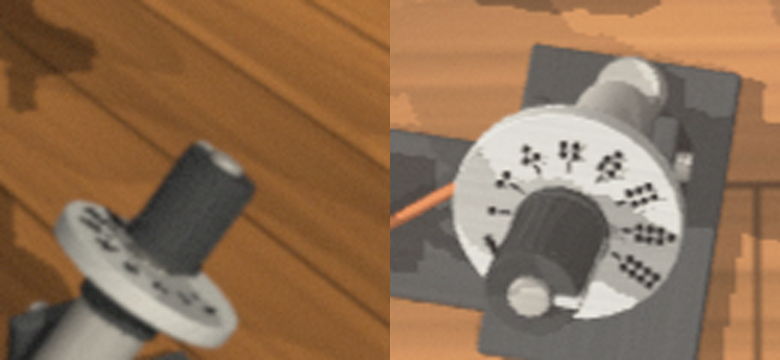

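```bash
cat >> h.py <<'E'
def target3(p,S):
    c,s=np.cos(p[2]),np.sin(p[2]); y=np.array([0,0,-1.]);z=np.array([c,s,0])
    return s2w(p,S)[0],np.c_[np.cross(y,z),y,z]
E
python3 -c "
from h import *
from scipy.optimize import least_squares
p=np.load('p.npy')
f=lambda X:np.r_[proj('scene',X)[0]-(454.5,324.5),proj('top',X)[0]-(152.6,273)]
r=least_squares(f,s2w(p,vt(0))[0]);print(r.x,r.fun,s2w(p,vt(0)))
rel(*target3(p,[-.106,.165,.25]))"
```

```text
[0.57172413 0.20630459 0.11659735] [-0.08284134  0.0044381  -0.05871746  0.06020502] [[0.56831365 0.20202184 0.11298243]]
t 9.3 shift [-67.4, 57.1, -152.7] rot [-29.0, -58.4, -16.6] q [-0.12, 0.05, 2.04, -0.05, 0.49, 1.12]
```

drive_tool([
  [-30,-10,-40,-7,-14,-4,0],
  [-67,57,-153,-29,-58.4,-16.6,0],
  [-67,57,-153,-29,-58.4,-16.6,0],
  [-67,57,-153,-29,-58.4,-16.6,0],
  [-67,57,-153,-29,-58.4,-16.6,0],
  [-67,57,-153,-29,-58.4,-16.6,0],
  [-67,57,-153,-29,-58.4,-16.6,0],
  [-67,57,-153,-29,-58.4,-16.6,0],
  [-67,57,-153,-29,-58.4,-16.6,0],
  [-67,57,-153,-29,-58.4,-16.6,0],
])

```text
time: 10.3
position: [0.5256, 0.2087, 0.2487]
tool_rot: [-0.459, 0.538, -0.538, 0.458]
ft_force: [0.7, -0.4, -0.7]
grip_width: 0.0153
```

```bash
python3 -c "
from h import *
p=np.load('p.npy')
rel(*target3(p,[-.106,.168,.1]));print(get_obs()['position'],get_obs()['grip_width'])"
```

```text
t 10.3 shift [-3.1, 148.7, 0.5] rot [0.0, -0.1, 0.0] q [0.18, 0.42, 1.55, -0.0, 1.17, 0.34]
[0.52558326 0.20873458 0.24869966] 0.015279884897246656
```

Now wait for the fingers to shut while going down, then look at the tip position relative to the ball.

drive_tool([
  [-3,20,-6,0,0,0,0],
  [-3,60,-6,0,0,0,0],
  [-3,100,-6,0,0,0,0],
  [-3,130,-6,0,0,0,0],
  [-3,149,-6,0,0,0,0],
  [-3,149,-6,0,0,0,0],
])

```text
time: 10.9
position: [0.5174, 0.2121, 0.0987]
tool_rot: [-0.461, 0.539, -0.537, 0.457]
ft_force: [1.6, -0.5, -0.6]
grip_width: 0.0003
```

```bash
python3 -c "
from h import *
p=np.load('p.npy')
rel(*target3(p,[-.003,.168,.1]));st()
for c in('scene','top'):
  im=camera(c)
  x,y=((385,235) if c=='scene' else (100,210))
  I=cv2.resize(im[y:y+120,x:x+130],None,fx=3,fy=3,interpolation=cv2.INTER_CUBIC)
  A=I if c=='scene' else np.hstack([A,I])
cv2.imwrite('pics/v.png',A)"
```

```text
t 10.9 shift [-1.2, -1.9, 112.0] rot [0.3, -0.1, 0.1] q [0.19, 0.62, 1.7, -0.0, 0.83, 0.35]
Ftool [0.2 0.6 1.6] Mtool [-0.11  0.01 -0.11] w 0.3
```

View pics/v.png

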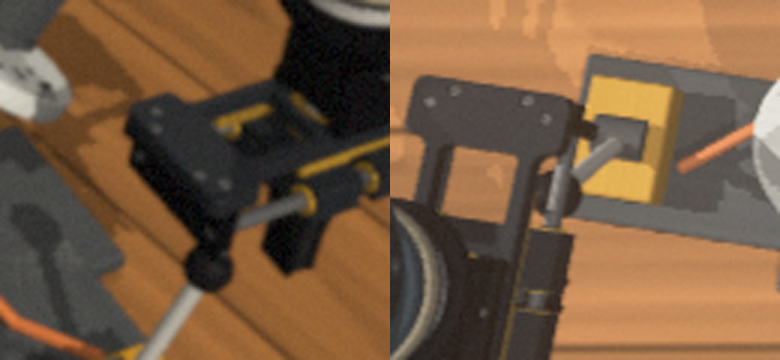

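drive_tool([
  [-1,0,12,0,0,0,0],
  [-1,0,24,0,0,0,0],
  [-1,0,36,0,0,0,0],
  [-1,0,48,0,0,0,0],
  [-1,0,60,0,0,0,0],
  [-1,0,72,0,0,0,0],
  [-1,0,84,0,0,0,0],
  [-1,0,94,0,0,0,0],
  [-1,0,104,0,0,0,0],
  [-1,0,104,0,0,0,0],
])

```text
time: 12.0
position: [0.6255, 0.1972, 0.1017]
tool_rot: [0.458, -0.537, 0.539, -0.46]
ft_force: [0.7, -0.8, 1.1]
grip_width: 0.0004
```

```bash
python3 -c "
from h import *
p=np.load('p.npy')
rel(*target3(p,[-.003,.168,.1]));st()
for c in('scene','top'):
  camera(c)
  d=mark_of(c,'valve_tip');print(c,'valve',[(np.round(x['location'],1),round(x['conf'],2)) for x in d[:2]],proj(c,s2w(p,[vt(.8),vt(1)])).round(1).tolist())"
```

```text
t 12.0 shift [1.2, 1.7, 2.9] rot [-0.2, -0.0, -0.0] q [0.14, 0.71, 1.45, -0.0, 0.98, 0.29]
Ftool [ 0.7 -1.1  0.8] Mtool [-0.05  0.03 -0.12] w 0.4
scene valve [(array([412. , 341.6]), 0.86), (array([312.3, 385.8]), 0.21)] [[415.7, 334.3], [405.6, 340.9]]
top valve [(array([161.6, 225. ]), 0.41)] [[163.3, 231.5], [167.0, 222.1]]
```

drive_tool([
  [0,0,3,0,0,0,0],
  [0,0,6,0,0,0,0],
  [0,0,9,0,0,0,0],
  [0,0,11,0,0,0,0],
  [0,0,11,0,0,0,0],
])

```text
time: 12.7
position: [0.63, 0.1966, 0.1017]
tool_rot: [-0.461, 0.54, -0.536, 0.457]
ft_force: [-8.5, 1.1, 5.5]
grip_width: 0.0006
```

```bash
python3 -c "
from h import *
p=np.load('p.npy')
rel(*target3(p,[-.003,.168,.1]));st()"
```

```text
t 12.7 shift [1.3, 1.7, -1.7] rot [0.5, 0.0, 0.0] q [0.13, 0.72, 1.43, 0.0, 1.0, 0.29]
Ftool [ 0.2 -5.5 -8.6] Mtool [-1.44 -0.05  0.06] w 0.6
```

drive_tool([
  [0,0,4,0,0,0,0],
  [0,0,4,0,0,0,0],
  [0,0,-10,0,0,0,0],
  [0,0,-35,0,0,0,0],
  [0,-40,-60,0,0,0,0],
  [0,-90,-90,0,0,0,0],
  [0,-130,-120,0,0,0,0],
  [0,-150,-140,0,0,0,0],
  [100,-150,-140,0,0,0,0],
  [-100,-150,-140,0,0,0,0],
])

```text
time: 13.7
position: [0.4964, 0.2028, 0.2521]
tool_rot: [0.456, -0.54, 0.544, -0.452]
ft_force: [2.4, 0.8, 0.9]
grip_width: 0.0004
```

```bash
python3 -c "
from h import *
p=np.load('p.npy')
print(get_obs()['position'])
for c in('scene','top'):
  im=camera(c)
  cv2.imwrite('pics/end_%s.png'%c,im)
  for t in('valve_tip','sleeve_mark','mug','burs','jar'):
    d=mark_of(c,t);print(c,t,[(np.round(x['location'],1).tolist(),round(x['conf'],2)) for x in d[:1]])
  print(proj(c,s2w(p,[vt(.9),vt(1)])).round(1).tolist(),proj(c,u2w(p,mk(7)))[0].round(1))
  x,y=((280,190) if c=='scene' else (120,180))
  I=cv2.resize(im[y:y+220,x:x+200],None,fx=2,fy=2,interpolation=cv2.INTER_CUBIC)
  A=I if c=='scene' else np.hstack([A,I])
cv2.imwrite('pics/end.png',A)"
```

```text
[0.49642762 0.20276996 0.25205662]
scene valve_tip [([408.0, 343.0], 0.95)]
scene sleeve_mark [([377.1, 230.9], 0.89)]
scene mug [([303.2, 245.3], 0.89)]
scene burs [([262.6, 291.2], 0.61)]
scene jar [([313.3, 386.7], 0.59)]
[[410.6, 337.5], [405.6, 340.9]] [373.7 231.3]
top valve_tip [([166.5, 221.4], 0.59)]
top sleeve_mark [([277.4, 267.3], 0.83)]
top mug [([395.3, 264.2], 0.61)]
top burs [([363.8, 192.2], 0.87)]
top jar [([224.0, 174.8], 0.79)]
[[165.1, 226.6], [167.0, 222.1]] [278.1 269.5]
```

View pics/end.png

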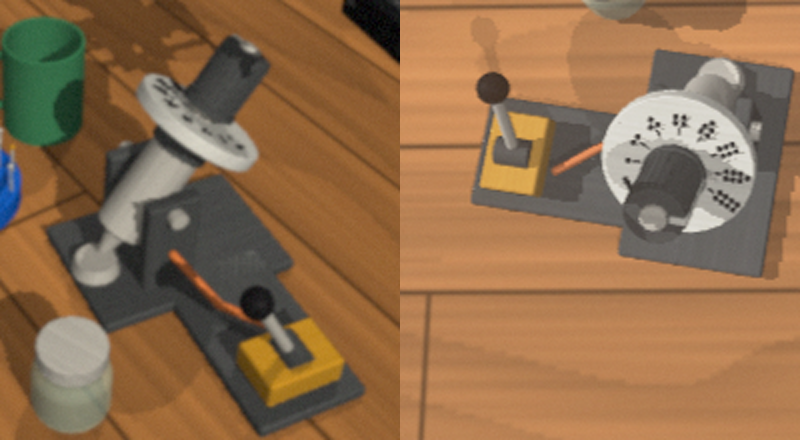

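```bash
python3 -c "
from h import *
print(get_obs()['ft_force'].round(1));print(hand_in())"
```

```text
[-0.1 -1.  -0.1]
the job is handed in; nothing more can be done
None
```

The hammer stand is set to value 7 with the sleeve back up, the air-valve lever was then pushed all the way over, and the job is handed in (about 14 s on the robot's clock).

**Sleeve:** It started at value 3. I gripped it, pressed it down (about 12 N axially, so near the bottom) and turned it 120° clockwise. I then let it rise and released it. Afterwards both cameras showed the pointer at the seven pips. The cap was back at its original height.

**Valve:** I pushed the lever with shut fingers until it stood against its stop (8.6 N, against the roughly 1 N needed to move it). In the last pictures the ball was at its predicted fully-over position, within 1 px in the top camera and about 3 px in the scene camera.

**Other things:** The mug, bur stand and jar show within about 2 px of where they were. The arm was hovering clear of everything, with no contact force beyond noise.

**Checks that were off:**
- **First descent:** it ran into the wrist singularity (q5 near 0) and ended about 3.5 mm off, so I gripped 8 mm higher with the tool 3° less tilted.
- **Sleeve rise:** in the raised but still gripped state a twist of 0.5 N m and an axial force of about 2 N remained, and both were gone after release.
- **Pointer position:** the pointer was 2 to 4 px from its predicted place, within the fit error and far less than one value step.

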